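Make up two orders in the stockroom

ROBOT

A 7-joint arm with a two-finger parallel gripper is mounted at the origin on the work surface. World frame = base frame: x ahead of the robot, y to its left, z up, the work surface at z = 0. Lengths are in mm, angles in degrees, forces in N, time in s.
With the tool pointing down it reaches from about 425 to 975 mm from the base axis. Payload 16.7 kg.
Tool frame: the origin (TCP) lies midway between the tips of the shut fingers; the grasp point (between the pads) lies 19 mm behind it; z points along the fingers, y is the line along which they close (so a half turn about z gives the same grasp; the last joint's range is limited). The gripper opens to 85 mm and grips with 20 to 120 N. Pads are 22 mm wide; open, the fingers measure 114 mm over their backs; the gripper's body (76 mm by 85 mm) begins 54 mm behind the grasp point. The pads swing forward as they close: fully open they stand 13 mm farther back than shut.
Start: joints at [68.612, 24.414, 4.234, 92.017, -1.954, 63.644, -3.845], TCP at [149.778, -658.136, 231.302] pointing down, gripper open.
Joint ranges: [-163.25, 163.25], [-28.42, 122.38], [-70.27, 78.77], [12.13, 141.07], [-58.53, 238.53], [9.26, 117.41], [-156.51, 156.51]. Speed limits (degrees/s): [108.29, 108.29, 136.94, 136.94, 172.46, 172.46, 172.46].

INTERFACE

Orientations are given as a 3x3 rotation matrix whose columns are the frame's x, y, z axes.
In Python, from workcell import * gives the robot as it stands. The module is installed in compiled form; this text tells all that it offers.
- The arm moves only by the tool send_rows, never from a script. Its argument "deltas" is a list of rows, each a list of 7 numbers: the shift along the world's x, y, z in m, then the turn, a rotation vector about the world's x, y, z in degrees, then the opening, from -1 (shut) to 1 (fully open). In form: [[tx, ty, tz, ax, ay, az, grip], ...]. A call has exactly 8 rows; each row is the pose to reach, as a shift and turn from the pose commanded when the call began; what a row does not reach only later rows make up. A row lasts 1/10 s, in which the tool goes at most 50 mm and 8.59 degrees, less where a joint would pass 70% of its speed; a pose out of reach is approached as far as the arm can. A call with a gripper value outside its range is refused whole. The fingers move at their own pace and stop on an object; "force" is the grip in N (left out, the last holds). Time passes only in rows, so rows that repeat a pose let the fingers close, or fill a call up. It gives the time, the measured TCP pose, the force, the opening and the grip force at its end, in the units of the state.
- observe(): the state, without advancing time (a new reading comes with each control period).
- get_image(name): name is "scene" or "top" or "wrist"; returns a dict with "color" (384x512x3 uint8, red, green, blue), "fov_y" (degrees; the focal length in pixels is half the picture's height over the tangent of half this angle, whatever the lens; pixels are square), "cx", "cy" (the principal point, pixels), "extrinsics" (4x4, takes a point from world to camera coordinates). Camera axes: x right, y up, looking along -z (the intrinsics and any distortion apply to the point x, -y, -z); pixel columns grow to the right and rows downward; lengths in mm; the calibration is good to about 2 mm. A picture is of the moment at which its call begins. There is no depth.
- job_done(): hands the job in; it is judged then, once.
The state is a dict: "t": time; "joint_positions": joint angles; "joint_velocities": joint speeds; "joint_torque": joint torques, N m; "position": TCP position; "tcp_rot": TCP orientation; "ft_force": force on the tool from outside, world axes, zero at the start; "torque": the same for the moment, N m; "grip_width": opening from 0.0 (shut) to 1.0 (fully open); "gripper_force": force on a finger pad.
Only numpy, scipy, OpenCV 4.12 (cv2) and the standard library are available. Lean on these libraries where they do the work, as an engineer would, in place of code of your own. Each camera call takes 0.05 s, during which the arm holds its last target. There are 200 camera calls.

TASK

Make up the two orders: on the green board stand the amber bottle on the left-hand circle (as seen from the robot), the violet squeeze bottle on the right-hand circle and the red-lidded jar on the circle between them; on the yellow board stand the blue tin on the circle, with the little pink-lidded pot on top of the tin. Everything should be upright and well centred on its circle or on the tin. Leave the tape roll, the rubber stamp and the brass weight where they are.

Things in the scene. Friction and masses are not known exactly. Their poses are not given: they have to be found in the camera images.
- amber_bottle: Amber glass bottle with a paper label and a white screw cap: body 42 mm diameter and 54 mm high with straight sides, then shoulder and cap (26 mm diameter), 80 mm high in all; about 0.11 kg. Stands upright, origin at the centre of its underside, z up.
- squeeze_bottle: Violet plastic squeeze bottle with a white pointed nozzle: body 42 mm diameter and 50 mm high with straight sides, then shoulder and nozzle, 79 mm high in all; about 0.07 kg. Stands upright, origin at the centre of its underside, z up.
- red_jar: Clear jar with a paper label and a red lid: 46 mm diameter (lid 47 mm), 58 mm high; about 0.10 kg. Stands upright, origin at the centre of its underside, z up.
- blue_tin: Wide blue tin with a flat blue lid: 60 mm diameter (lid 61 mm, the top 10 mm), 42 mm high; about 0.16 kg. Stands upright, origin at the centre of its underside, z up.
- pink_pot: Small white pot with a flat pink lid: 40 mm diameter, 32 mm high; about 0.05 kg. Stands upright, origin at the centre of its underside, z up.
- green_board: Green order board fixed to the table: 90 mm (its x) by 220 mm (its y), 8 mm thick, with three outlined white circles (64 mm across) in a row at x = 0: left-hand y = +70 mm, middle y = 0, right-hand y = -70 mm. Origin at the centre of its underside, so the circles lie 8 mm above it; its x points away from the robot (turned by up to 0.3 rad), its y to the robot's left.
- yellow_board: Yellow square order board fixed to the table: 110 by 110 mm, 8 mm thick, with one outlined white circle (64 mm outside diameter) at its centre. Origin at the centre of its underside, the circle 8 mm above it.
- tape_roll: Bystander: loose roll of brown tape lying flat, 52 mm diameter, 20 mm high, with a hole. Origin at the centre of its underside.
- stamp: Bystander: loose rubber stamp, black foot 36 by 36 mm with a wooden ball handle, 48 mm high. Origin at the centre of its underside.
- weight: Bystander: loose brass weight with a small knob, 40 mm diameter, 38 mm high. Origin at the centre of its underside.
Things that resemble listed ones, but are neither listed nor needed, are in the scene too. There is more than one size of the pink_pot; the one meant has the size given above.

How it is judged:
By the outcome, as a careful person would: the job done as asked, in the order asked, and still so for the second after the job is handed in, with the robot touching nothing.
It also fails if it takes over 120 s, if anything falls off the work surface, if the arm or the gripper's body presses on something with over 40 N, if the wrist force passes 120 N, or if a joint passes its speed limit or range.

## Working session

There is one attempt and no reset: what is moved stays moved. The work goes in short steps, Python scripts to look and compute and a tool call to move; the robot and the scene stay as the last step left them, time stands still between calls to the robot, and variables do not carry over. Pictures are saved under pics/ and viewed, at most 14 in all, crops included, and the job is handed in when it is done.

Besides the shell and the picture viewer there is one more tool, called after "Emit:" as name([rows], argument=value, ...), one row to a line, values as JSON. send_rows: Moves the arm, as the interface text tells. Its arguments: {"type":"object","properties":{"deltas":{"type":"array"},"force":{"type":"number"}},"required":["deltas"]}

```bash
mkdir -p pics; cat > h.py <<'E'
from workcell import *
import numpy as np, cv2
def shot(name,fn,crop=None,scale=1):
    d=get_image(name); im=d["color"][:,:,::-1].copy()
    np.savez('pics/'+fn+'.npz',E=d["extrinsics"],f=192/np.tan(np.radians(d["fov_y"]/2)),c=[d["cx"],d["cy"]],im=im)
    cv2.imwrite('pics/'+fn+'.png',im); print({k:d[k] for k in d if k not in("color","extrinsics")}); return d
def crop(fn,x0,y0,x1,y1,s,out):
    im=np.load('pics/'+fn+'.npz')['im'][y0:y1,x0:x1]
    cv2.imwrite('pics/'+out+'.png',cv2.resize(im,None,fx=s,fy=s,interpolation=cv2.INTER_CUBIC))
def ray(fn,u,v,z):
    d=np.load('pics/'+fn+'.npz');E=d['E'];f=float(d['f']);c=d['c']
    r=E[:3,:3].T@np.array([(u-c[0])/f,-(v-c[1])/f,-1]);o=-E[:3,:3].T@E[:3,3]
    return (o+r*(z-o[2])/r[2]).round(1)
def proj(fn,p):
    d=np.load('pics/'+fn+'.npz');E=d['E'];f=float(d['f']);c=d['c']
    q=E[:3,:3]@np.array(p)+E[:3,3]; return c[0]-f*q[0]/q[2], c[1]+f*q[1]/q[2]
E
python3 - <<'E'
from h import *
d=shot("top","top0");print(d["extrinsics"]);d=shot("scene","scene0");print(d["extrinsics"]);d=shot("wrist","w0");print(d["extrinsics"])
for n in("top0","scene0"): crop(n,0,0,512,384,1.5625,n+"b")
print(observe())
E
```

```text
{'fov_y': 57.78233562683358, 'cx': 255.74751884597725, 'cy': 185.64377388494273}
[[ 1.93524967e-02 -9.99607714e-01  2.02459385e-02 -2.73840944e+01]
 [ 9.99263952e-01  2.00087361e-02  3.27292596e-02 -5.82173465e+02]
 [-3.31215160e-02  1.95976436e-02  9.99259174e-01 -6.93449547e+02]
 [ 0.00000000e+00  0.00000000e+00  0.00000000e+00  1.00000000e+00]]
{'fov_y': 48.95354023534084, 'cx': 250.05360600755498, 'cy': 188.64848570700917}
[[-8.43965356e-01  5.36397219e-01  7.08433053e-04  4.86311835e+02]
 [-4.05045324e-01 -6.38161517e-01  6.54742822e-01  2.33108705e+02]
 [ 3.51654323e-01  5.52293311e-01  7.55851397e-01 -1.11689206e+03]
 [ 0.00000000e+00  0.00000000e+00  0.00000000e+00  1.00000000e+00]]
{'fov_y': 71.39632941347993, 'cx': 258.8884589004491, 'cy': 191.0785825741678}
[[ 2.23028597e-01 -9.74811829e-01 -3.78588090e-04 -6.74552998e+02]
 [ 9.28268447e-01  2.12498410e-01 -3.05224699e-01  3.99064235e+01]
 [ 2.97617096e-01  6.77224049e-02  9.52280284e-01 -3.78902230e+02]
 [ 0.00000000e+00  0.00000000e+00  0.00000000e+00  1.00000000e+00]]
{'t': 0.15, 'joint_positions': array([68.61278332, 24.4423843 ,  4.2330392 , 92.04271946, -1.95439398,
       63.6430669 , -3.84641002]), 'joint_velocities': array([ 0.01381424, -0.25686352, -0.01021134, -0.16888718, -0.07031331,
        0.05286384, -0.00304935]), 'joint_torque': array([ 2.29658079e-03, -9.50324893e+01,  3.76306593e+00, -4.63762915e+01,
        1.94335944e-02,  7.71964813e-03, -1.56929677e-04]), 'position': array([ 149.69148407, -657.87892962,  230.76942146]), 'tcp_rot': array([[ 9.75086338e-01,  2.21825507e-01, -2.78614709e-04],
       [ 2.21825673e-01, -9.75085890e-01,  9.36526345e-04],
       [-6.39278406e-05, -9.74997939e-04, -9.99999523e-01]]), 'ft_force': array([-0.16204528, -0.38475739, -0.28394476]), 'torque': array([ 0.00165601, -0.00063287, -0.00313968]), 'gripper_force': 0.0, 'grip_width': 1.0015541096529712}
```

View pics/top0b.png

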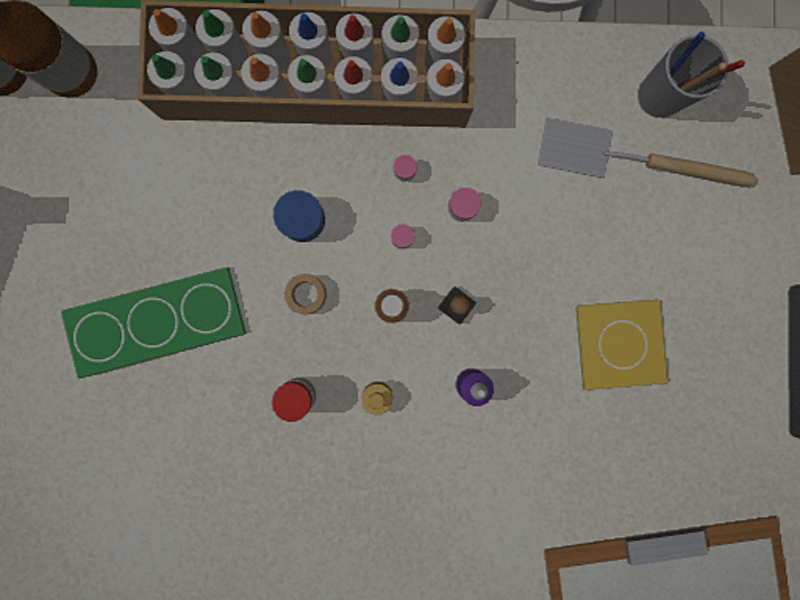

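View pics/scene0b.png

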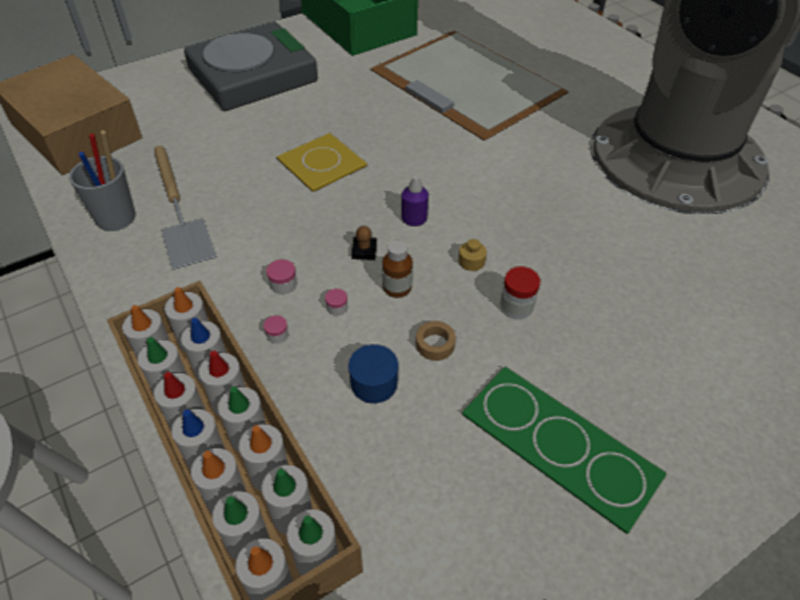

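The top view shows the board circles at view pixels (99,336), (152,322) and (206,308), and the yellow circle at (623,345). Object tops: amber cap (391,305), violet (480,391), red lid (292,402), tin (299,216), large pink pot (465,204). The two smaller pink pots look like decoys.

```bash
python3 - <<'E'
from h import *
k=1/1.5625
for n,u,v,z in [("GL",99,336,8),("GM",152,322,8),("GR",206,308,8),("Y",623,345,8),("amber",391,305,80),("squeeze",480,391,79),("red",292,402,58),("tin",299,216,42),("pink",465,204,32),("pinkL",449,204,32),("pinkR",481,204,32),("p2",405,167,25),("p2L",393,167,25),("p2R",417,167,25),("p3",403,236,25),("tape",305,294,20),("stamp",458,305,45),("weight",377,398,35),("boxfront",310,125,0),("boxcorner",470,125,0)]:
    print(n,ray("top0",u*k,v*k,z))
print("scene check")
for n,u,v,z in [("GL",617,480,8),("GM",561,442,8),("GR",510,407,8),("Y",321,159,8),("red",521,281,58),("tin",374,361,42),("pink",281,270,32),("amber",398,248,80),("sq",415,182,79)]:
    print(n,ray("scene0",u*k,v*k,z))
E
```

```text
GL [516.2 367.4   8. ]
GM [535.3 300.8   8. ]
GR [554.6 232.6   8. ]
Y [ 516.9 -308.5    8. ]
amber [562.7  -4.9  80. ]
squeeze [ 464.8 -110.3   79. ]
red [445.  110.7  58. ]
tin [670.6 110.8  42. ]
pink [692.2 -95.9  32. ]
pinkL [691.7 -75.7  32. ]
pinkR [ 692.7 -116.2   32. ]
p2 [739.2 -19.5  25. ]
p2L [738.9  -4.2  25. ]
p2R [739.6 -34.8  25. ]
p3 [650.9 -18.6  25. ]
tape [574.9 104.3  20. ]
stamp [564.5 -87.4  45. ]
weight [447.5  10.   35. ]
boxfront [798.6 106.4   0. ]
boxcorner [ 804.1 -105.4    0. ]
scene check
GL [514.  367.5   8. ]
GM [534.6 299.4   8. ]
GR [554.6 231.8   8. ]
Y [ 517.2 -309.9    8. ]
red [447.9 112.6  58. ]
tin [668.8 108.3  42. ]
pink [693.6 -95.2  32. ]
amber [561.8  -5.   80. ]
sq [ 467.7 -105.5   79. ]
```

Emit:
send_rows([
  [0.01,0.015,0,0,0,3,1],
  [0.03,0.045,0,0,0,10,1],
  [0.05,0.08,0,0,0,18,1],
  [0.075,0.12,0,0,0,26,1],
  [0.1,0.16,0,0,0,34,1],
  [0.125,0.2,0,0,0,42,1],
  [0.15,0.24,0,0,0,50,1],
  [0.175,0.28,0,0,0,58,1],
], force=40)

```text
t: 0.95
position: [325.4, -375.6, 231.4]
tcp_rot: [[0.321, 0.947, -0.0], [0.947, -0.321, -0.001], [-0.001, 0.0, -1.0]]
ft_force: [0.7, -0.5, -0.5]
grip_width: 0.998
gripper_force: 0.0
```

Emit:
send_rows([
  [0.025,0.04,0,0,0,5,1],
  [0.05,0.08,0,0,0,10,1],
  [0.08,0.12,0,0,0,16,1],
  [0.105,0.165,0,0,0,22,1],
  [0.13,0.21,0,0,0,28,1],
  [0.16,0.25,0,0,0,33,1],
  [0.185,0.29,0,0,0,35,1],
  [0.21,0.33,0,0,0,35,1],
])

```text
t: 1.75
position: [535.2, -45.5, 231.5]
tcp_rot: [[-0.276, 0.961, 0.0], [0.961, 0.276, -0.0], [-0.001, 0.0, -1.0]]
ft_force: [0.6, -1.4, 0.7]
grip_width: 0.998
gripper_force: 0.0
```

Emit:
send_rows([
  [0.015,0.025,0,0,0,0,1],
  [0.027,0.043,0,0,0,0,1],
  [0.027,0.043,-0.02,0,0,0,1],
  [0.027,0.043,-0.04,0,0,0,1],
  [0.027,0.043,-0.055,0,0,0,1],
  [0.027,0.043,-0.06,0,0,0,1],
  [0.027,0.043,-0.06,0,0,0,1],
  [0.027,0.043,-0.06,0,0,0,1],
])

```text
t: 2.55
position: [562.1, -5.1, 172.0]
tcp_rot: [[-0.273, 0.962, 0.001], [0.962, 0.273, -0.0], [-0.0, 0.001, -1.0]]
ft_force: [0.2, 0.2, 0.0]
grip_width: 0.997
gripper_force: 0.0
```

```bash
python3 - <<'E'
from h import *
d=shot("wrist","w1"); crop("w1",0,0,512,384,1.5625,"w1b")
for p in [(562,-5,80),(562,-5,54),(562,-5,0)]: print(np.array(proj("w1",p))*1.5625)
E
```

```text
{'fov_y': 71.39632941347993, 'cx': 258.8884589004491, 'cy': 191.0785825741678}
[403.72433618 303.38223926]
[403.75809694 290.69525474]
[403.81168197 270.55849185]
```

View pics/w1b.png

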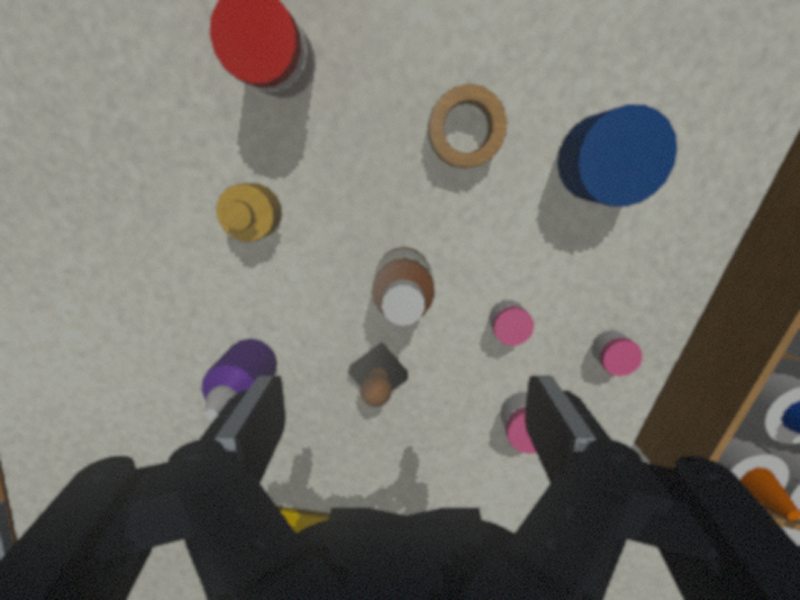

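The wrist view has the cap at (403,303), which matches the prediction of (404,303), so I'll descend.

Emit:
send_rows([
  [0,0,-0.02,0,0,0,1],
  [0,0,-0.045,0,0,0,1],
  [0,0,-0.07,0,0,0,1],
  [0,0,-0.095,0,0,0,1],
  [0,0,-0.12,0,0,0,1],
  [0,0,-0.14,0,0,0,1],
  [0,0,-0.148,0,0,0,1],
  [0,0,-0.151,0,0,0,1],
])

```text
t: 3.4
position: [561.9, -5.1, 20.2]
tcp_rot: [[-0.273, 0.962, -0.0], [0.962, 0.273, 0.0], [0.0, -0.0, -1.0]]
ft_force: [0.4, -0.0, -0.1]
grip_width: 0.997
gripper_force: 0.0
```

Emit:
send_rows([
  [0,0,0,0,0,0,0.5],
  [0,0,0,0,0,0,0.2],
  [0,0,0,0,0,0,-0.2],
  [0,0,0,0,0,0,-1],
  [0,0,0,0,0,0,-1],
  [0,0,0,0,0,0,-1],
  [0,0,0,0,0,0,-1],
  [0,0,0,0,0,0,-1],
], force=40)

```text
t: 4.2
position: [562.3, -5.2, 21.4]
tcp_rot: [[-0.272, 0.962, 0.001], [0.962, 0.272, -0.0], [-0.001, 0.001, -1.0]]
ft_force: [-1.8, -0.7, 9.1]
grip_width: 0.483
gripper_force: 39.3
```

Emit:
send_rows([
  [0,0,0.015,0,0,0,-1],
  [0,0,0.035,0,0,0,-1],
  [0,0,0.06,0,0,0,-1],
  [0,0.015,0.085,0,0,0,-1],
  [-0.005,0.04,0.1,0,0,0,-1],
  [-0.01,0.075,0.1,0,0,0,-1],
  [-0.015,0.115,0.1,0,0,0,-1],
  [-0.02,0.155,0.1,0,0,0,-1],
])

```text
t: 5.0
position: [541.7, 151.0, 121.8]
tcp_rot: [[-0.272, 0.962, 0.001], [0.962, 0.272, 0.0], [-0.0, 0.001, -1.0]]
ft_force: [0.8, 0.6, -1.2]
grip_width: 0.479
gripper_force: 40.6
```

Emit:
send_rows([
  [-0.005,0.04,0,0,0,0,-1],
  [-0.01,0.08,0,0,0,0,-1],
  [-0.015,0.12,0,0,0,0,-1],
  [-0.02,0.155,0,0,0,0,-1],
  [-0.025,0.185,0,0,0,0,-1],
  [-0.027,0.205,0,0,0,0,-1],
  [-0.027,0.215,0,0,0,0,-1],
  [-0.027,0.2175,0,0,0,0,-1],
])

```text
t: 5.8
position: [514.6, 368.2, 121.0]
tcp_rot: [[-0.274, 0.962, 0.0], [0.962, 0.274, 0.001], [0.0, 0.0, -1.0]]
ft_force: [0.4, -0.5, -0.5]
grip_width: 0.481
gripper_force: 40.6
```

```bash
python3 - <<'E'
from h import *
d=shot("top","t2"); crop("t2",0,120,220,285,3.6,"t2b")
o=observe();print(o['position'],o['grip_width'],o['ft_force'])
E
```

```text
{'fov_y': 57.78233562683358, 'cx': 255.74751884597725, 'cy': 185.64377388494273}
[514.91115407 367.43534403 120.76592318] 0.4851146490468582 [ 0.47018856 -0.10364828 -1.47968993]
```

View pics/t2b.png

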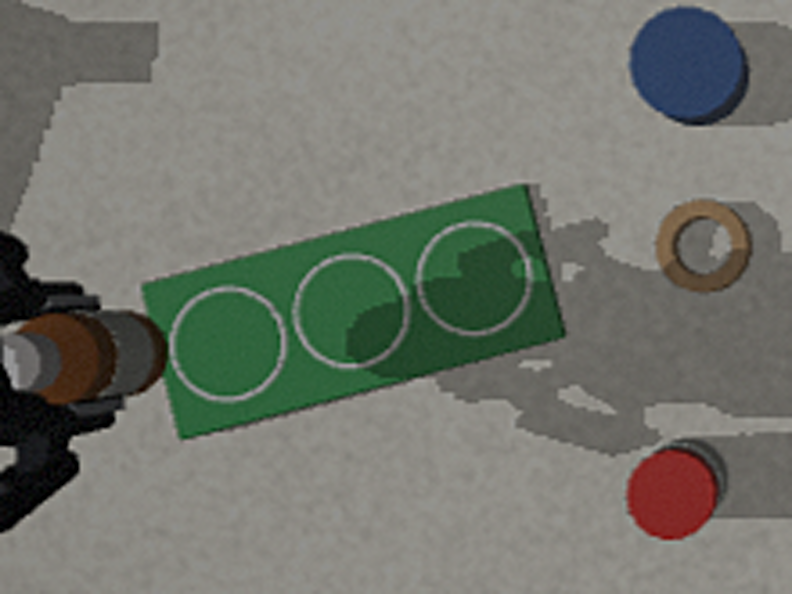

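The bottle is held clear of the board. The circles are at crop pixels (228,343), (351,311) and (474,278).

```bash
python3 - <<'E'
from h import *
for u,v in [(228,343),(351,311),(474,278)]: print(ray("t2",u/3.6-.36,120+v/3.6-.36,8))
for z in (101,121,155): print(z,[(np.array(proj("t2",(514.6,367.7,z)))-[0,120])*3.6])
for x0,y0,x1,y1 in [(0,0,0,0)]: pass
print("tin",ray("t2",689/3.6-.36,120+66/3.6-.36,42),"red",ray("t2",672/3.6-.36,120+494/3.6-.36,58))
E
```

```text
[516.4 368.2   8. ]
[535.4 301.1   8. ]
[555.1 233.7   8. ]
101 [array([124.40709959, 355.44605548])]
121 [array([ 97.95227282, 358.12626763])]
155 [array([ 48.55393561, 363.13095069])]
tin [671.1 111.4  42. ] red [445.7 111.8  58. ]
```

Emit:
send_rows([
  [0.001,0,-0.015,0,0,0,-1],
  [0.001,0,-0.035,0,0,0,-1],
  [0.001,0,-0.055,0,0,0,-1],
  [0.001,0,-0.07,0,0,0,-1],
  [0.001,0,-0.08,0,0,0,-1],
  [0.001,0,-0.087,0,0,0,-1],
  [0.001,0,-0.09,0,0,0,-1],
  [0.001,0,-0.0915,0,0,0,-1],
])

```text
t: 6.65
position: [515.8, 367.3, 29.3]
tcp_rot: [[-0.273, 0.962, 0.0], [0.962, 0.273, -0.0], [-0.0, 0.0, -1.0]]
ft_force: [-7.0, -7.9, 22.3]
grip_width: 0.485
gripper_force: 42.6
```

Emit:
send_rows([
  [0,0,0,0,0,0,-1],
  [0,0,0,0,0,0,0.1],
  [0,0,0,0,0,0,0.3],
  [0,0,0,0,0,0,1],
  [0,0,0,0,0,0,1],
  [0,0,0,0,0,0,1],
  [0,0,0.01,0,0,0,1],
  [0,0,0.03,0,0,0,1],
])

```text
t: 7.45
position: [515.1, 366.9, 58.4]
tcp_rot: [[-0.273, 0.962, -0.002], [0.962, 0.273, -0.001], [-0.001, -0.002, -1.0]]
ft_force: [-0.5, -0.6, -0.1]
grip_width: 0.998
gripper_force: 0.0
```

Emit:
send_rows([
  [0,0,0.025,0,0,0,1],
  [0,0,0.06,0,0,0,1],
  [-0.003,-0.02,0.095,0,0,0,1],
  [-0.006,-0.055,0.115,0,0,0,1],
  [-0.01,-0.095,0.12,0,0,0,1],
  [-0.014,-0.135,0.12,0,0,0,1],
  [-0.018,-0.175,0.12,0,0,0,1],
  [-0.022,-0.215,0.12,0,0,0,1],
])

```text
t: 8.25
position: [493.4, 150.9, 179.6]
tcp_rot: [[-0.273, 0.962, 0.001], [0.962, 0.273, 0.0], [-0.0, 0.001, -1.0]]
ft_force: [0.8, 0.6, 0.7]
grip_width: 1.005
gripper_force: 0.0
```

Emit:
send_rows([
  [-0.004,-0.04,0,0,0,0,1],
  [-0.008,-0.08,0,0,0,0,1],
  [-0.012,-0.12,0,0,0,0,1],
  [-0.017,-0.16,0,0,0,0,1],
  [-0.022,-0.2,0,0,0,0,1],
  [-0.026,-0.235,0,0,0,0,1],
  [-0.028,-0.255,0,0,0,0,1],
  [-0.028,-0.261,0,0,0,0,1],
])

```text
t: 9.05
position: [465.4, -110.8, 179.4]
tcp_rot: [[-0.27, 0.963, 0.0], [0.963, 0.27, -0.001], [-0.001, 0.0, -1.0]]
ft_force: [0.4, 0.2, -0.2]
grip_width: 0.998
gripper_force: 0.0
```

```bash
python3 - <<'E'
from h import *
d=shot("wrist","w3"); crop("w3",60,50,420,320,2.2,"w3b")
print(observe()['position'])
for p in [(466,-108,79),(466,-108,50),(466,-108,0)]: print((np.array(proj("w3",p))-[60,50])*2.2)
d=shot("top","t3"); crop("t3",0,150,160,270,5,"t3b")
print((np.array(proj("t3",(515.6,367.8,80)))-[0,150])*5,(np.array(proj("t3",(515.6,367.8,8)))-[0,150])*5)
E
```

```text
{'fov_y': 71.39632941347993, 'cx': 258.8884589004491, 'cy': 191.0785825741678}
[ 465.6568751  -110.31011064  179.32239629]
[439.87726319 305.52695875]
[439.62598614 287.42690436]
[439.29169359 263.34705545]
{'fov_y': 57.78233562683358, 'cx': 255.74751884597725, 'cy': 185.64377388494273}
[208.66044616 337.22099805] [315.73635355 326.6646003 ]
```

View pics/w3b.png

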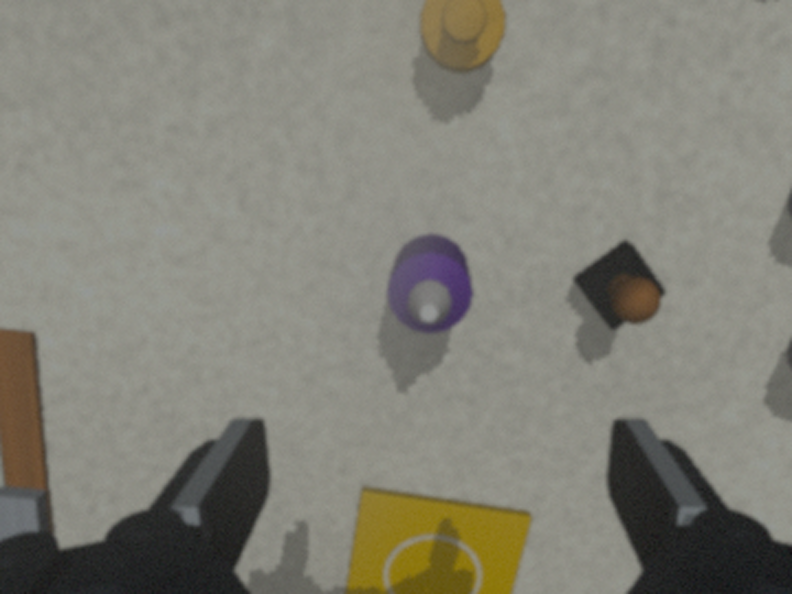

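View pics/t3b.png

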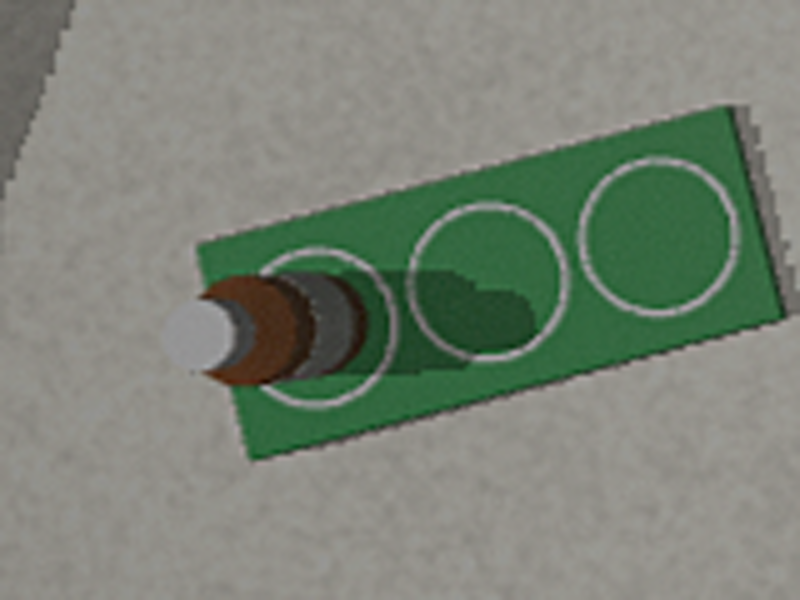

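Amber is well centred on the left circle, at crop pixel (318,328). The violet nozzle tip is at (429,312) in the wrist crop and the body is centred near column 430.

```bash
python3 - <<'E'
from h import *
for u,v,z in [(429,312,79),(430,288,50),(430,276,0+21)]: print(ray("w3",60+u/2.2-.27,50+v/2.2-.27,z))
k=1/1.5625
print(ray("top0",478*k,387*k,64))
for n,u,v,z in[("GM",489,281,8),("GR",659,237,8)]: print(ray("t3",u/5-.4,150+v/5-.4,z))
E
```

```text
[ 461.9 -111.9   79. ]
[ 461.3 -109.3   50. ]
[ 461.3 -110.9   21. ]
[ 467.2 -110.4   64. ]
[535.9 300.6   8. ]
[554.8 233.5   8. ]
```

Emit:
send_rows([
  [-0.001,0,-0.02,0,0,0,1],
  [-0.001,0,-0.045,0,0,0,1],
  [-0.001,0,-0.075,0,0,0,1],
  [-0.001,0,-0.105,0,0,0,1],
  [-0.001,0,-0.13,0,0,0,1],
  [-0.001,0,-0.15,0,0,0,1],
  [-0.001,0,-0.159,0,0,0,1],
  [-0.001,0,-0.162,0,0,0,1],
])

```text
t: 9.95
position: [464.8, -107.4, 16.4]
tcp_rot: [[-0.274, 0.962, -0.001], [0.962, 0.274, 0.001], [0.001, -0.001, -1.0]]
ft_force: [0.5, 0.1, 0.1]
grip_width: 1.002
gripper_force: 0.0
```

Emit:
send_rows([
  [0,0,0,0,0,0,0.5],
  [0,0,0,0,0,0,0.2],
  [0,0,0,0,0,0,-0.2],
  [0,0,0,0,0,0,-1],
  [0,0,0,0,0,0,-1],
  [0,0,0,0,0,0,-1],
  [0,0,0,0,0,0,-1],
  [0,0,0,0,0,0,-1],
], force=35)

```text
t: 10.75
position: [465.3, -108.8, 17.7]
tcp_rot: [[-0.272, 0.962, 0.001], [0.962, 0.272, -0.001], [-0.001, 0.001, -1.0]]
ft_force: [-1.7, 1.5, 11.1]
grip_width: 0.481
gripper_force: 34.0
```

Emit:
send_rows([
  [0,0,0.015,0,0,0,-1],
  [0,0,0.035,0,0,0,-1],
  [0,0,0.06,0,0,0,-1],
  [0,0.005,0.085,0,0,0,-1],
  [0.003,0.025,0.1,0,0,0,-1],
  [0.01,0.06,0.1,0,0,0,-1],
  [0.02,0.1,0.1,0,0,0,-1],
  [0.03,0.14,0.1,0,0,0,-1],
])

```text
t: 11.55
position: [495.2, 32.4, 117.7]
tcp_rot: [[-0.271, 0.963, 0.001], [0.963, 0.271, -0.0], [-0.001, 0.001, -1.0]]
ft_force: [1.0, -1.5, -0.3]
grip_width: 0.481
gripper_force: 35.7
```

Emit:
send_rows([
  [0.012,0.04,0,0,0,0,-1],
  [0.024,0.08,0,0,0,0,-1],
  [0.035,0.12,0,0,0,0,-1],
  [0.045,0.155,0,0,0,0,-1],
  [0.053,0.182,0,0,0,0,-1],
  [0.058,0.198,0,0,0,0,-1],
  [0.0595,0.203,0,0,0,0,-1],
  [0.0595,0.203,-0.01,0,0,0,-1],
])

```text
t: 12.35
position: [554.9, 234.4, 107.5]
tcp_rot: [[-0.273, 0.962, 0.002], [0.962, 0.273, 0.0], [0.0, 0.002, -1.0]]
ft_force: [0.0, -0.5, 0.1]
grip_width: 0.482
gripper_force: 35.7
```

Emit:
send_rows([
  [0,0,-0.015,0,0,0,-1],
  [0,0,-0.03,0,0,0,-1],
  [0,0,-0.04,0,0,0,-1],
  [0,0,-0.045,0,0,0,-1],
  [0,0,-0.05,0,0,0,-1],
  [0,0,-0.05,0,0,0,-1],
  [0,0,-0.05,0,0,0,-1],
  [0,0,-0.05,0,0,0,-1],
])

```text
t: 13.15
position: [554.5, 234.5, 57.3]
tcp_rot: [[-0.273, 0.962, 0.001], [0.962, 0.273, 0.0], [0.0, 0.001, -1.0]]
ft_force: [0.3, 0.6, -0.3]
grip_width: 0.481
gripper_force: 35.7
```

```bash
python3 - <<'E'
from h import *
d=shot("top","t4"); crop("t4",0,130,200,280,4,"t4b")
o=observe();print(o['position'],o['ft_force'])
b=o['position'][2]-17.6
for z in (b,b+50,b+79): print((np.array(proj("t4",(555,233.3,z)))+.375-[0,130])*4)
E
```

```text
{'fov_y': 57.78233562683358, 'cx': 255.74751884597725, 'cy': 185.64377388494273}
[554.53436549 234.48837684  57.2612296 ] [ 0.39252529  1.19655936 -1.2584828 ]
[505.32288615 269.13547514]
[465.60835467 269.09309688]
[439.48506396 269.06522145]
```

View pics/t4b.png

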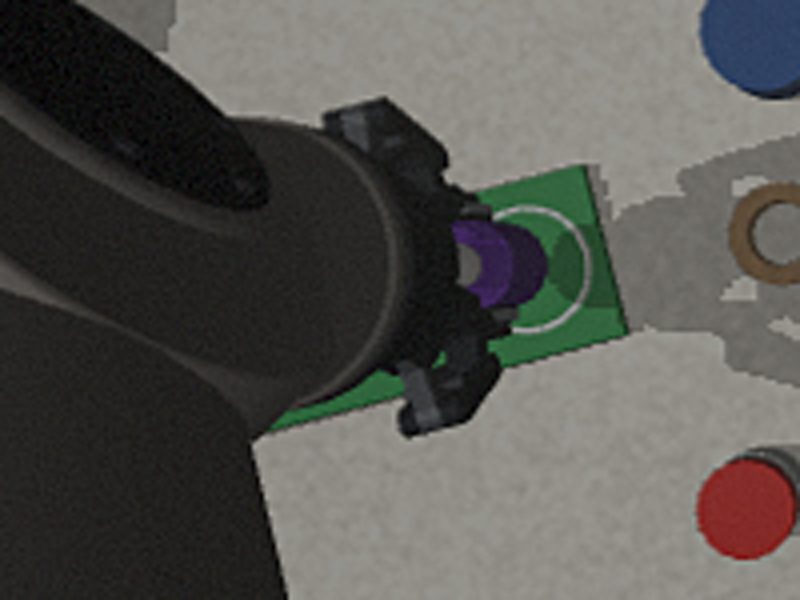

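Emit:
send_rows([
  [0,-0.0005,-0.01,0,0,0,-1],
  [0,-0.0005,-0.02,0,0,0,-1],
  [0,-0.0005,-0.026,0,0,0,-1],
  [0,-0.0005,-0.029,0,0,0,-1],
  [0,-0.0005,-0.03,0,0,0,-1],
  [0,-0.0005,-0.0305,0,0,0,-1],
  [0,-0.0005,-0.031,0,0,0,-1],
  [0,-0.0005,-0.031,0,0,0,-1],
])

```text
t: 14.0
position: [554.4, 233.9, 26.0]
tcp_rot: [[-0.273, 0.962, 0.0], [0.962, 0.273, 0.0], [0.0, 0.0, -1.0]]
ft_force: [0.2, -0.0, -0.3]
grip_width: 0.477
gripper_force: 35.7
```

Emit:
send_rows([
  [0,0,0,0,0,0,-1],
  [0,0,0,0,0,0,0.1],
  [0,0,0,0,0,0,0.3],
  [0,0,0,0,0,0,1],
  [0,0,0,0,0,0,1],
  [0,0,0,0,0,0,1],
  [0,0,0.01,0,0,0,1],
  [0,0,0.03,0,0,0,1],
])

```text
t: 14.8
position: [553.5, 233.6, 55.5]
tcp_rot: [[-0.273, 0.962, -0.002], [0.962, 0.273, -0.001], [-0.0, -0.002, -1.0]]
ft_force: [0.8, -0.6, 0.2]
grip_width: 0.999
gripper_force: 0.0
```

Emit:
send_rows([
  [0,0,0.025,0,0,0,1],
  [0,0,0.06,0,0,0,1],
  [-0.01,-0.01,0.095,0,0,0,1],
  [-0.03,-0.03,0.12,0,0,0,1],
  [-0.055,-0.06,0.125,0,0,0,1],
  [-0.08,-0.09,0.125,0,0,0,1],
  [-0.1,-0.115,0.125,0,0,0,1],
  [-0.1085,-0.1225,0.125,0,0,0,1],
])

```text
t: 15.6
position: [444.2, 108.9, 181.4]
tcp_rot: [[-0.271, 0.963, 0.0], [0.963, 0.271, -0.002], [-0.002, -0.0, -1.0]]
ft_force: [0.1, 0.4, -0.5]
grip_width: 1.006
gripper_force: 0.0
```

```bash
python3 - <<'E'
from h import *
d=shot("top","t5"); crop("t5",0,130,230,300,3.4,"t5b")
o=observe();print(o['position'])
for p in [(554.9,233.4,8),(554.9,233.4,58),(554.9,233.4,87)]: print((np.array(proj("t5",p))+.35-[0,130])*3.4)
d=shot("wrist","w5"); crop("w5",0,0,512,384,1.5625,"w5b")
for z in (58,0): print((np.array(proj("w5",(446,111.7,z))))*1.5625)
E
```

```text
{'fov_y': 57.78233562683358, 'cx': 255.74751884597725, 'cy': 185.64377388494273}
[443.95733834 108.99196502 181.40347959]
[448.14540302 228.86625652]
[417.47205195 228.84631036]
[397.4174931  228.83326935]
{'fov_y': 71.39632941347993, 'cx': 258.8884589004491, 'cy': 191.0785825741678}
[408.12102277 285.2748258 ]
[407.52172125 264.98789087]
```

View pics/t5b.png

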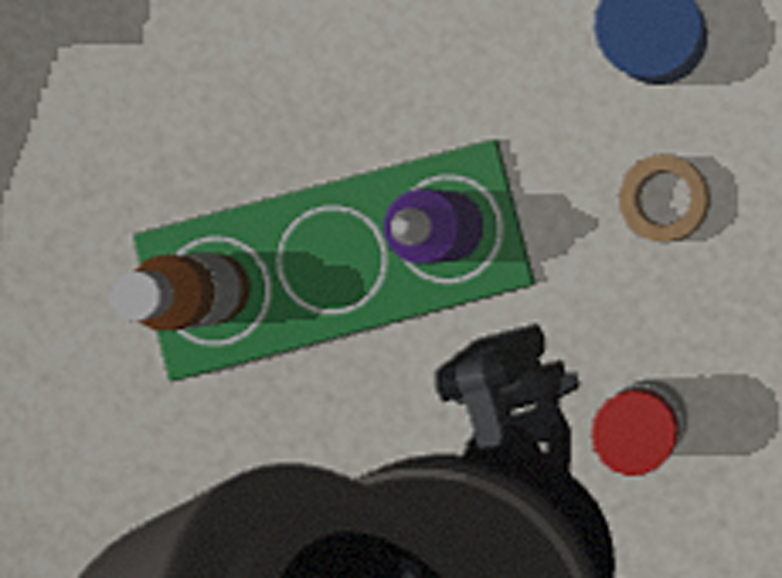

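View pics/w5b.png

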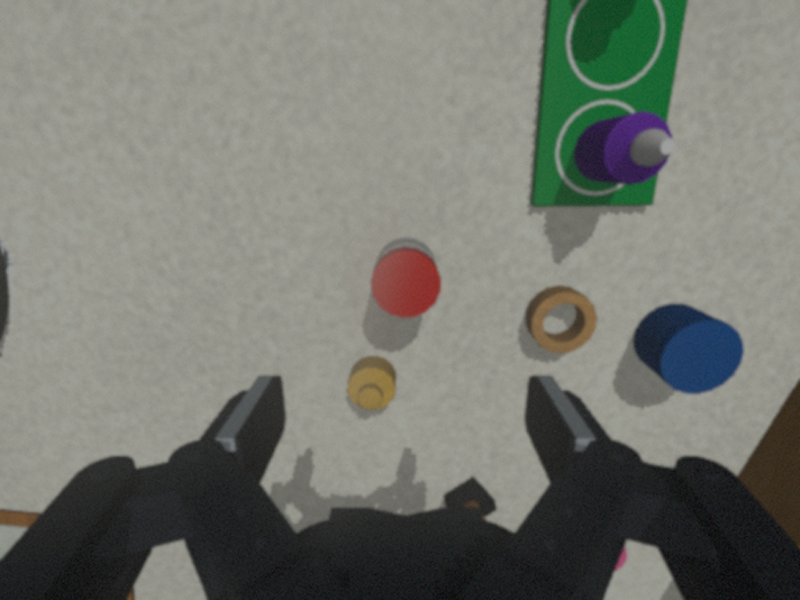

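Violet matches its circle: the nozzle tip is at (400,229) against a predicted (397,229). The red lid is at (406,283) in the wrist view against a predicted (408,285).

Emit:
send_rows([
  [0,0,-0.02,0,0,0,1],
  [0,0,-0.045,0,0,0,1],
  [0,0,-0.065,0,0,0,1],
  [0,0,-0.08,0,0,0,1],
  [0,0,-0.09,0,0,0,1],
  [0,0,-0.09,0,0,0,1],
  [0,0,-0.09,0,0,0,1],
  [0,0,-0.09,0,0,0,1],
])

```text
t: 16.5
position: [446.4, 111.8, 91.5]
tcp_rot: [[-0.273, 0.962, 0.001], [0.962, 0.273, 0.0], [0.0, 0.001, -1.0]]
ft_force: [0.9, -0.1, -0.1]
grip_width: 1.001
gripper_force: 0.0
```

Position is good, so down to TCP z = 13 and grip.

Emit:
send_rows([
  [0,0,-0.015,0,0,0,1],
  [0,0,-0.035,0,0,0,1],
  [0,0,-0.055,0,0,0,1],
  [0,0,-0.07,0,0,0,1],
  [0,0,-0.0765,0,0,0,1],
  [0,0,-0.0785,0,0,0,1],
  [0,0,-0.0785,0,0,0,0.5],
  [0,0,-0.0785,0,0,0,0.3],
])

```text
t: 17.3
position: [446.3, 111.5, 13.0]
tcp_rot: [[-0.272, 0.962, 0.001], [0.962, 0.272, 0.0], [-0.0, 0.001, -1.0]]
ft_force: [1.0, 0.3, -0.7]
grip_width: 0.696
gripper_force: 0.0
```

Emit:
send_rows([
  [0,0,0,0,0,0,0],
  [0,0,0,0,0,0,-0.3],
  [0,0,0,0,0,0,-1],
  [0,0,0,0,0,0,-1],
  [0,0,0,0,0,0,-1],
  [0,0,0,0,0,0,-1],
  [0,0,0,0,0,0,-1],
  [0,0,0,0,0,0,-1],
], force=40)

```text
t: 18.1
position: [446.3, 111.4, 13.1]
tcp_rot: [[-0.272, 0.962, 0.001], [0.962, 0.272, -0.0], [-0.0, 0.001, -1.0]]
ft_force: [-2.2, -0.6, 10.3]
grip_width: 0.536
gripper_force: 39.2
```

Emit:
send_rows([
  [0,0,0.015,0,0,0,-1],
  [0,0,0.04,0,0,0,-1],
  [0,0,0.075,0,0,0,-1],
  [0,0,0.11,0,0,0,-1],
  [0.005,0.01,0.135,0,0,0,-1],
  [0.015,0.03,0.145,0,0,0,-1],
  [0.03,0.06,0.145,0,0,0,-1],
  [0.045,0.095,0.145,0,0,0,-1],
])

```text
t: 18.9
position: [491.7, 206.3, 158.4]
tcp_rot: [[-0.27, 0.963, 0.002], [0.963, 0.27, -0.001], [-0.001, 0.002, -1.0]]
ft_force: [0.6, 0.5, -0.9]
grip_width: 0.531
gripper_force: 41.2
```

Emit:
send_rows([
  [0.015,0.035,0,0,0,0,-1],
  [0.03,0.065,0,0,0,0,-1],
  [0.039,0.084,0,0,0,0,-1],
  [0.043,0.092,0,0,0,0,-1],
  [0.044,0.094,0,0,0,0,-1],
  [0.044,0.094,-0.01,0,0,0,-1],
  [0.044,0.094,-0.03,0,0,0,-1],
  [0.044,0.094,-0.05,0,0,0,-1],
])

```text
t: 19.7
position: [534.7, 298.7, 106.5]
tcp_rot: [[-0.271, 0.962, 0.0], [0.962, 0.271, -0.001], [-0.001, 0.0, -1.0]]
ft_force: [-0.2, -0.3, -1.5]
grip_width: 0.538
gripper_force: 41.2
```

Emit:
send_rows([
  [0,0,-0.015,0,0,0,-1],
  [0,0,-0.025,0,0,0,-1],
  [0,0,-0.03,0,0,0,-1],
  [0,0,-0.03,0,0,0,-1],
  [0,0,-0.03,0,0,0,-1],
  [0,0,-0.03,0,0,0,-1],
  [0,0,-0.03,0,0,0,-1],
  [0,0,-0.03,0,0,0,-1],
])

```text
t: 20.5
position: [534.9, 300.4, 77.7]
tcp_rot: [[-0.273, 0.962, 0.0], [0.962, 0.273, 0.0], [0.0, 0.001, -1.0]]
ft_force: [0.5, 0.0, -0.5]
grip_width: 0.533
gripper_force: 41.2
```

Shift by (0.5, 0.5) and descend to z 21.5.

Emit:
send_rows([
  [0.0005,0.0005,-0.015,0,0,0,-1],
  [0.0005,0.0005,-0.03,0,0,0,-1],
  [0.0005,0.0005,-0.042,0,0,0,-1],
  [0.0005,0.0005,-0.05,0,0,0,-1],
  [0.0005,0.0005,-0.054,0,0,0,-1],
  [0.0005,0.0005,-0.0555,0,0,0,-1],
  [0.0005,0.0005,-0.056,0,0,0,-1],
  [0.0005,0.0005,-0.056,0,0,0,-1],
])

```text
t: 21.3
position: [535.5, 301.0, 21.7]
tcp_rot: [[-0.273, 0.962, 0.001], [0.962, 0.273, 0.0], [0.0, 0.001, -1.0]]
ft_force: [-0.8, 0.3, -1.1]
grip_width: 0.535
gripper_force: 41.3
```

Emit:
send_rows([
  [0,0,0,0,0,0,-1],
  [0,0,0,0,0,0,0.15],
  [0,0,0,0,0,0,0.4],
  [0,0,0,0,0,0,1],
  [0,0,0,0,0,0,1],
  [0,0,0,0,0,0,1],
  [0,0,0.015,0,0,0,1],
  [0,0,0.04,0,0,0,1],
])

```text
t: 22.1
position: [534.4, 300.5, 61.3]
tcp_rot: [[-0.273, 0.962, -0.002], [0.962, 0.273, -0.001], [-0.0, -0.002, -1.0]]
ft_force: [-0.5, 1.2, 0.5]
grip_width: 1.003
gripper_force: 0.0
```

Emit:
send_rows([
  [0,0,0.025,0,0,0,1],
  [0,0,0.06,0,0,0,1],
  [0.005,-0.01,0.095,0,0,0,1],
  [0.02,-0.03,0.115,0,0,0,1],
  [0.04,-0.06,0.12,0,0,0,1],
  [0.06,-0.09,0.12,0,0,0,1],
  [0.08,-0.12,0.12,0,0,0,1],
  [0.1,-0.15,0.12,0,0,0,1],
])

```text
t: 22.9
position: [635.9, 149.7, 182.8]
tcp_rot: [[-0.273, 0.962, 0.001], [0.962, 0.273, 0.0], [0.0, 0.001, -1.0]]
ft_force: [0.4, 0.0, 0.2]
grip_width: 1.0
gripper_force: 0.0
```

Emit:
send_rows([
  [0.02,-0.025,-0.02,0,0,0,1],
  [0.03,-0.035,-0.05,0,0,0,1],
  [0.035,-0.04,-0.075,0,0,0,1],
  [0.035,-0.0405,-0.085,0,0,0,1],
  [0.035,-0.0405,-0.085,0,0,0,1],
  [0.035,-0.0405,-0.085,0,0,0,1],
  [0.035,-0.0405,-0.085,0,0,0,1],
  [0.035,-0.0405,-0.085,0,0,0,1],
])

```text
t: 23.7
position: [670.7, 110.9, 97.7]
tcp_rot: [[-0.273, 0.962, 0.002], [0.962, 0.273, 0.0], [-0.0, 0.002, -1.0]]
ft_force: [-0.5, -0.2, 0.3]
grip_width: 0.999
gripper_force: 0.0
```

```bash
python3 - <<'E'
from h import *
d=shot("top","t6");  crop("t6",0,80,260,275,3,"t6b")
o=observe();print(o['position'])
d=shot("wrist","w6"); im=np.vstack([np.load('pics/t6.npz')['im'][80:275,0:260],np.load('pics/w6.npz')['im'][100:295,130:390]])
im=np.hstack([im[:195],im[195:]]);cv2.imwrite('pics/c6.png',cv2.resize(im,(800,300),interpolation=cv2.INTER_CUBIC));k=800/520
print([((np.array(proj("w6",(670.3,110.5,z)))-[130,100])*k+[400,0]) for z in(42,0)])
print([((np.array(proj("t6",(535.5,300.9,z)))-[0,80])*k) for z in(66,8)])
E
```

```text
{'fov_y': 57.78233562683358, 'cx': 255.74751884597725, 'cy': 185.64377388494273}
[670.59888553 110.77037114  97.4406467 ]
{'fov_y': 71.39632941347993, 'cx': 258.8884589004491, 'cy': 191.0785825741678}
[array([596.79831488, 167.90441972]), array([596.92763654, 142.51176326])]
[array([128.49732675, 195.08675407]), array([149.61859037, 193.83788422])]
```

View pics/c6.png

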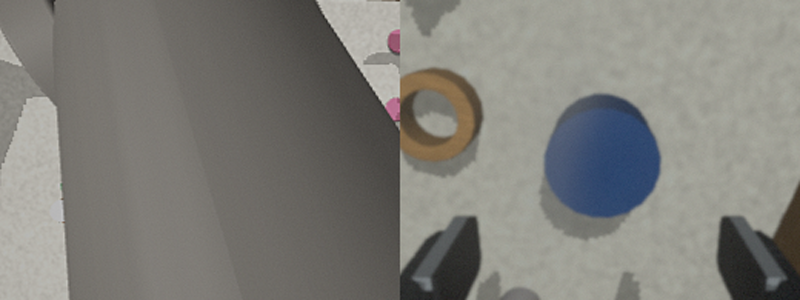

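The wrist crop shows the tin lid centred at (603,162). I'll convert that.

```bash
python3 - <<'E'
from h import *
k=520/800
print(ray("w6",130+203*k,100+162*k,42)); print(ray("w5",692/1.5625,348/1.5625,42),ray("w1",627/1.5625,155/1.5625,42))
E
```

```text
[672.5 114.5  42. ]
[661.8 117.9  42. ] [671.5 113.2  42. ]
```

Emit:
send_rows([
  [0.001,0.002,-0.01,0,0,0,1],
  [0.001,0.002,-0.03,0,0,0,1],
  [0.001,0.002,-0.05,0,0,0,1],
  [0.001,0.002,-0.07,0,0,0,1],
  [0.001,0.002,-0.085,0,0,0,1],
  [0.001,0.002,-0.092,0,0,0,1],
  [0.001,0.002,-0.094,0,0,0,1],
  [0.001,0.002,-0.094,0,0,0,1],
])

```text
t: 24.6
position: [671.5, 112.5, 2.5]
tcp_rot: [[-0.273, 0.962, 0.0], [0.962, 0.273, 0.0], [0.0, 0.0, -1.0]]
ft_force: [-0.1, 0.2, 0.1]
grip_width: 0.999
gripper_force: 0.0
```

Emit:
send_rows([
  [0,0,0,0,0,0,0.7],
  [0,0,0,0,0,0,0.4],
  [0,0,0,0,0,0,0.2],
  [0,0,0,0,0,0,0],
  [0,0,0,0,0,0,0],
  [0,0,0,0,0,0,0],
  [0,0,0,0,0,0,0],
  [0,0,0,0,0,0,0],
], force=40)

```text
t: 25.4
position: [671.8, 112.4, 3.5]
tcp_rot: [[-0.272, 0.962, 0.001], [0.962, 0.272, 0.0], [-0.0, 0.001, -1.0]]
ft_force: [-2.5, -0.2, 6.9]
grip_width: 0.699
gripper_force: 41.6
```

Emit:
send_rows([
  [0,0,0.01,0,0,0,0],
  [0,0,0.03,0,0,0,0],
  [0,0,0.06,0,0,0,0],
  [0,0,0.09,0,0,0,0],
  [0,0,0.11,0,0,0,0],
  [-0.005,-0.015,0.12,0,0,0,0],
  [-0.015,-0.045,0.12,0,0,0,0],
  [-0.03,-0.08,0.12,0,0,0,0],
])

```text
t: 26.2
position: [641.1, 31.9, 123.7]
tcp_rot: [[-0.274, 0.962, 0.001], [0.962, 0.274, 0.0], [-0.0, 0.001, -1.0]]
ft_force: [1.0, -0.6, -2.2]
grip_width: 0.7
gripper_force: 43.5
```

Emit:
send_rows([
  [-0.014,-0.038,0,0,0,0,0],
  [-0.028,-0.076,0,0,0,0,0],
  [-0.042,-0.114,0,0,0,0,0],
  [-0.056,-0.152,0,0,0,0,0],
  [-0.07,-0.19,0,0,0,0,0],
  [-0.084,-0.228,0,0,0,0,0],
  [-0.097,-0.265,0,0,0,0,0],
  [-0.11,-0.3,0,0,0,0,0],
])

```text
t: 27.0
position: [529.8, -270.0, 123.2]
tcp_rot: [[-0.272, 0.962, 0.0], [0.962, 0.272, -0.001], [-0.001, -0.0, -1.0]]
ft_force: [0.5, 0.2, -1.2]
grip_width: 0.697
gripper_force: 43.5
```

Emit:
send_rows([
  [-0.009,-0.025,0,0,0,0,0],
  [-0.013,-0.037,0,0,0,0,0],
  [-0.0145,-0.0415,-0.015,0,0,0,0],
  [-0.0145,-0.0415,-0.035,0,0,0,0],
  [-0.0145,-0.0415,-0.05,0,0,0,0],
  [-0.0145,-0.0415,-0.06,0,0,0,0],
  [-0.0145,-0.0415,-0.06,0,0,0,0],
  [-0.0145,-0.0415,-0.06,0,0,0,0],
])

```text
t: 27.8
position: [517.2, -308.6, 62.4]
tcp_rot: [[-0.273, 0.962, -0.0], [0.962, 0.273, 0.0], [0.0, 0.0, -1.0]]
ft_force: [0.3, -0.7, -1.6]
grip_width: 0.697
gripper_force: 43.5
```

```bash
python3 - <<'E'
from h import *
o=observe();print(o['position'])
shot("top","t7"); shot("scene","s7"); a=np.load('pics/t7.npz')['im'][130:310,340:500]; b=np.load('pics/s7.npz')['im'][40:160,150:310]
im=np.vstack([a,b]);im=np.hstack([a,np.vstack([b,np.zeros((60,160,3),np.uint8)])]);cv2.imwrite('pics/c7.png',cv2.resize(im,(800,450),interpolation=cv2.INTER_CUBIC))
k=2.5
b=o['position'][2]-3.4
print([(np.array(proj("t7",(517,-309,z)))-[340,130]+.3)*k for z in(8,b,b+42)],[(np.array(proj("s7",(517,-309,z)))-[150,40]+.3)*k+[400,0] for z in(8,b,b+42)])
E
```

```text
[ 517.20030525 -308.58856081   62.40171522]
{'fov_y': 57.78233562683358, 'cx': 255.74751884597725, 'cy': 185.64377388494273}
{'fov_y': 48.95354023534084, 'cx': 250.05360600755498, 'cy': 188.64848570700917}
[array([148.12799945, 227.59341878]), array([177.23636523, 232.18431195]), array([204.82525604, 236.53555762])] [array([539.89339222, 155.55651843]), array([535.89719477, 114.49949371]), array([532.3815933 ,  78.38012319])]
```

View pics/c7.png

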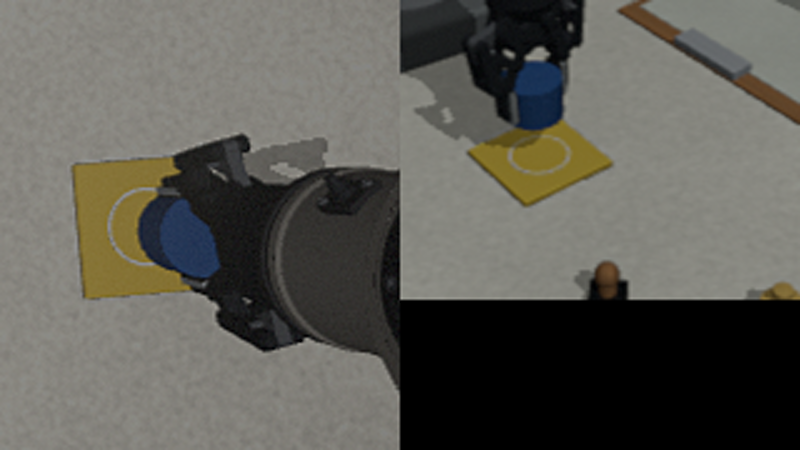

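Emit:
send_rows([
  [0,-0.0003,-0.015,0,0,0,0],
  [0,-0.0003,-0.03,0,0,0,0],
  [0,-0.0003,-0.04,0,0,0,0],
  [0,-0.0003,-0.046,0,0,0,0],
  [0,-0.0003,-0.049,0,0,0,0],
  [0,-0.0003,-0.05,0,0,0,0],
  [0,-0.0003,-0.0505,0,0,0,0],
  [0,-0.0003,-0.0505,0,0,0,0],
])

```text
t: 28.7
position: [517.0, -309.5, 12.1]
tcp_rot: [[-0.273, 0.962, 0.0], [0.962, 0.273, -0.0], [-0.0, 0.0, -1.0]]
ft_force: [-0.9, 0.4, -1.9]
grip_width: 0.702
gripper_force: 43.5
```

Emit:
send_rows([
  [0,0,0,0,0,0,0.4],
  [0,0,0,0,0,0,0.5],
  [0,0,0,0,0,0,0.7],
  [0,0,0,0,0,0,1],
  [0,0,0,0,0,0,1],
  [0,0,0,0,0,0,1],
  [0,0,0.015,0,0,0,1],
  [0,0,0.04,0,0,0,1],
])

```text
t: 29.5
position: [516.0, -308.9, 51.8]
tcp_rot: [[-0.273, 0.962, -0.002], [0.962, 0.273, 0.001], [0.002, -0.002, -1.0]]
ft_force: [0.0, -0.7, 0.4]
grip_width: 0.999
gripper_force: 0.0
```

Emit:
send_rows([
  [0,0,0.025,0,0,0,1],
  [0,0,0.06,0,0,0,1],
  [0.01,0.01,0.09,0,0,0,1],
  [0.03,0.035,0.1,0,0,0,1],
  [0.055,0.065,0.1,0,0,0,1],
  [0.08,0.095,0.1,0,0,0,1],
  [0.105,0.125,0.1,0,0,0,1],
  [0.13,0.155,0.1,0,0,0,1],
])

```text
t: 30.3
position: [647.6, -153.1, 153.2]
tcp_rot: [[-0.273, 0.962, 0.001], [0.962, 0.273, -0.0], [-0.0, 0.001, -1.0]]
ft_force: [0.6, -1.2, 0.8]
grip_width: 1.001
gripper_force: 0.0
```

Emit:
send_rows([
  [0.02,0.025,0,0,0,0,1],
  [0.037,0.047,-0.015,0,0,0,1],
  [0.044,0.057,-0.04,0,0,0,1],
  [0.046,0.0585,-0.06,0,0,0,1],
  [0.046,0.0585,-0.065,0,0,0,1],
  [0.046,0.0585,-0.065,0,0,0,1],
  [0.046,0.0585,-0.065,0,0,0,1],
  [0.046,0.0585,-0.065,0,0,0,1],
])

```text
t: 31.1
position: [693.1, -96.9, 88.1]
tcp_rot: [[-0.272, 0.962, 0.001], [0.962, 0.272, -0.0], [-0.001, 0.001, -1.0]]
ft_force: [-0.0, -0.0, 0.2]
grip_width: 0.997
gripper_force: 0.0
```

```bash
python3 - <<'E'
from h import *
o=observe();print(o['position'])
shot("wrist","w8"); shot("top","t8"); shot("scene","s8")
a=np.load('pics/w8.npz')['im'][100:250,150:350]; b=np.load('pics/t8.npz')['im'][160:280,330:490];c=np.load('pics/s8.npz')['im'][50:200,130:330]
R=lambda x:cv2.resize(x,(400,300),interpolation=cv2.INTER_CUBIC)
cv2.imwrite('pics/c8.png',np.vstack([np.hstack([R(a),R(b)]),np.hstack([R(c),R(c)*0])]))
print((np.array(proj("w8",(692.8,-95.7,32)))-[150,100]+.25)*2)
print([(np.array(proj("t8",(517,-309,z)))-[330,160]+.3)*2.5+[400,0] for z in(8,50)],[(np.array(proj("s8",(517,-309,z)))-[130,50]+.25)*2+[0,300] for z in(8,50)])
E
```

```text
[693.11187273 -96.89223578  88.14601112]
{'fov_y': 71.39632941347993, 'cx': 258.8884589004491, 'cy': 191.0785825741678}
{'fov_y': 57.78233562683358, 'cx': 255.74751884597725, 'cy': 185.64377388494273}
{'fov_y': 48.95354023534084, 'cx': 250.05360600755498, 'cy': 188.64848570700917}
[217.2849583  214.76294609]
[array([573.12799945, 152.59341878]), array([596.77536079, 156.32301702])] [array([151.81471378, 404.34521474]), array([149.19878642, 377.46911681])]
```

View pics/c8.png

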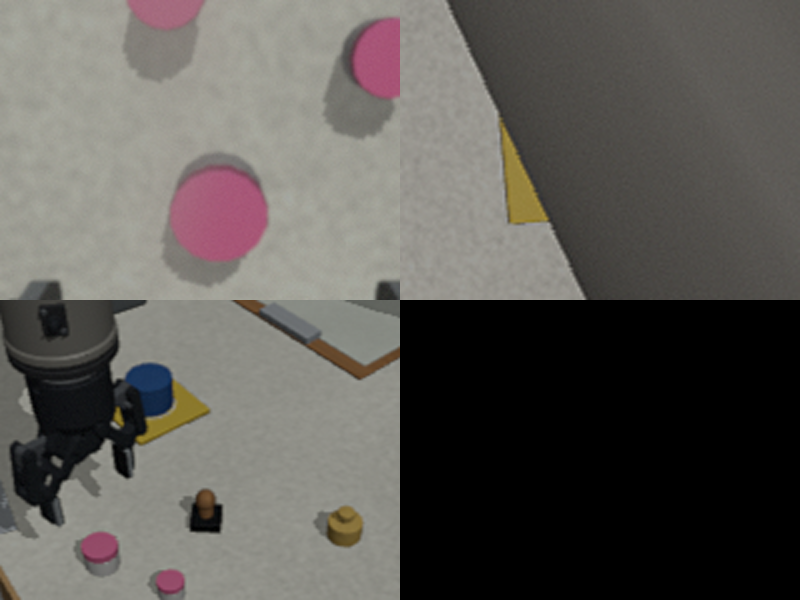

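Emit:
send_rows([
  [0,0.0005,-0.01,0,0,0,1],
  [0,0.0005,-0.03,0,0,0,1],
  [0,0.0005,-0.05,0,0,0,1],
  [0,0.0005,-0.067,0,0,0,1],
  [0,0.0005,-0.08,0,0,0,1],
  [0,0.0005,-0.085,0,0,0,1],
  [0,0.0005,-0.0865,0,0,0,1],
  [0,0.0005,-0.0865,0,0,0,1],
])

```text
t: 32.05
position: [693.1, -95.4, 0.7]
tcp_rot: [[-0.273, 0.962, 0.0], [0.962, 0.273, 0.0], [-0.0, 0.0, -1.0]]
ft_force: [-0.1, -0.4, 0.1]
grip_width: 1.003
gripper_force: 0.0
```

Emit:
send_rows([
  [0,0,0,0,0,0,0.5],
  [0,0,0,0,0,0,0.2],
  [0,0,0,0,0,0,0],
  [0,0,0,0,0,0,-0.2],
  [0,0,0,0,0,0,-0.4],
  [0,0,0,0,0,0,-0.4],
  [0,0,0,0,0,0,-0.4],
  [0,0,0,0,0,0,-0.4],
], force=30)

```text
t: 32.85
position: [693.0, -95.5, 0.9]
tcp_rot: [[-0.273, 0.962, 0.0], [0.962, 0.273, -0.0], [-0.0, 0.0, -1.0]]
ft_force: [-1.4, 0.3, 4.8]
grip_width: 0.456
gripper_force: 29.5
```

Emit:
send_rows([
  [0,0,0.01,0,0,0,-0.4],
  [0,0,0.03,0,0,0,-0.4],
  [0,0,0.06,0,0,0,-0.4],
  [0,0,0.095,0,0,0,-0.4],
  [0,0,0.12,0,0,0,-0.4],
  [-0.01,-0.01,0.13,0,0,0,-0.4],
  [-0.03,-0.035,0.13,0,0,0,-0.4],
  [-0.055,-0.065,0.13,0,0,0,-0.4],
])

```text
t: 33.65
position: [637.1, -160.5, 131.2]
tcp_rot: [[-0.274, 0.962, 0.001], [0.962, 0.274, 0.0], [-0.0, 0.001, -1.0]]
ft_force: [0.3, -1.8, -1.2]
grip_width: 0.459
gripper_force: 30.3
```

Emit:
send_rows([
  [-0.025,-0.03,0,0,0,0,-0.4],
  [-0.05,-0.06,0,0,0,0,-0.4],
  [-0.075,-0.09,0,0,0,0,-0.4],
  [-0.095,-0.117,0,0,0,0,-0.4],
  [-0.11,-0.135,0,0,0,0,-0.4],
  [-0.118,-0.145,0,0,0,0,-0.4],
  [-0.1205,-0.1485,0,0,0,0,-0.4],
  [-0.1205,-0.1485,0,0,0,0,-0.4],
])

```text
t: 34.45
position: [517.4, -308.7, 130.5]
tcp_rot: [[-0.273, 0.962, 0.0], [0.962, 0.273, 0.0], [0.0, 0.0, -1.0]]
ft_force: [0.7, 1.0, 0.0]
grip_width: 0.453
gripper_force: 30.3
```

Emit:
send_rows([
  [0,0,-0.015,0,0,0,-0.4],
  [0,0,-0.03,0,0,0,-0.4],
  [0,0,-0.045,0,0,0,-0.4],
  [0,0,-0.055,0,0,0,-0.4],
  [0,0,-0.06,0,0,0,-0.4],
  [0,0,-0.06,0,0,0,-0.4],
  [0,0,-0.06,0,0,0,-0.4],
  [0,0,-0.06,0,0,0,-0.4],
])

```text
t: 35.25
position: [517.6, -309.1, 70.9]
tcp_rot: [[-0.272, 0.962, 0.001], [0.962, 0.272, -0.0], [-0.001, 0.001, -1.0]]
ft_force: [0.2, -0.1, -1.2]
grip_width: 0.456
gripper_force: 30.3
```

```bash
python3 - <<'E'
from h import *
o=observe();print(o['position'])
shot("top","t9"); shot("scene","s9")
b=np.load('pics/t9.npz')['im'][160:280,330:490];c=np.load('pics/s9.npz')['im'][40:130,150:270]
R=lambda x:cv2.resize(x,(400,300),interpolation=cv2.INTER_CUBIC)
cv2.imwrite('pics/c9.png',np.hstack([R(c),R(b)]))
bz=o['position'][2]-1
print([(np.array(proj("t9",(517,-309,z)))-[330,160]+.3)*2.5+[400,0] for z in(50,bz,bz+32)],[(np.array(proj("s9",(517,-309,z)))-[150,40]+.3)*3.333 for z in(50,bz,bz+32)])
E
```

```text
[ 517.63535297 -309.14793368   70.87825277]
{'fov_y': 57.78233562683358, 'cx': 255.74751884597725, 'cy': 185.64377388494273}
{'fov_y': 48.95354023534084, 'cx': 250.05360600755498, 'cy': 188.64848570700917}
[array([596.77536079, 156.32301702]), array([609.03739313, 158.25695179]), array([630.44115827, 161.63269607])] [array([182.14642758, 162.59893316]), array([179.99148858, 140.45904024]), array([176.39024125, 103.45974217])]
```

View pics/c9.png

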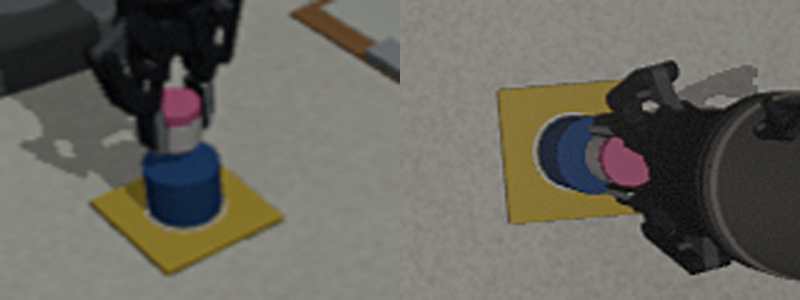

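The pot lines up over the tin: lid left edge at 600 against a predicted 601. I'll lower it.

Emit:
send_rows([
  [-0.0003,0,-0.006,0,0,0,-0.4],
  [-0.0003,0,-0.011,0,0,0,-0.4],
  [-0.0003,0,-0.015,0,0,0,-0.4],
  [-0.0003,0,-0.0175,0,0,0,-0.4],
  [-0.0003,0,-0.019,0,0,0,-0.4],
  [-0.0003,0,-0.0195,0,0,0,-0.4],
  [-0.0003,0,-0.0195,0,0,0,-0.4],
  [-0.0003,0,-0.0195,0,0,0,-0.4],
])

```text
t: 36.15
position: [517.1, -308.9, 50.9]
tcp_rot: [[-0.273, 0.962, 0.0], [0.962, 0.273, -0.0], [-0.0, 0.0, -1.0]]
ft_force: [-1.1, 0.1, 2.3]
grip_width: 0.455
gripper_force: 30.4
```

Emit:
send_rows([
  [0,0,0,0,0,0,-0.05],
  [0,0,0,0,0,0,0.05],
  [0,0,0,0,0,0,0.2],
  [0,0,0,0,0,0,0.6],
  [0,0,0,0,0,0,1],
  [0,0,0,0,0,0,1],
  [0,0,0.01,0,0,0,1],
  [0,0,0.03,0,0,0,1],
])

```text
t: 36.95
position: [516.3, -308.5, 80.5]
tcp_rot: [[-0.273, 0.962, -0.002], [0.962, 0.273, 0.001], [0.002, -0.002, -1.0]]
ft_force: [0.1, -0.1, -0.3]
grip_width: 0.998
gripper_force: 0.0
```

Emit:
send_rows([
  [0,0,0.03,0,0,0,1],
  [0,0,0.06,0,0,0,1],
  [0.02,0.01,0.1,0,0,0,1],
  [0.04,0.04,0.12,0,0,0,1],
  [0.05,0.08,0.12,0,0,0,1],
  [0.06,0.12,0.12,0,0,0,1],
  [0.07,0.15,0.12,0,0,0,1],
  [0.07,0.16,0.12,0,0,0,1],
])

```text
t: 37.75
position: [588.1, -144.7, 201.9]
tcp_rot: [[-0.277, 0.961, 0.001], [0.961, 0.277, 0.001], [0.001, 0.002, -1.0]]
ft_force: [-0.5, -0.6, 0.2]
grip_width: 1.003
gripper_force: 0.0
```

```bash
python3 - <<'E'
from h import *
shot("top","t10"); shot("scene","s10")
R=lambda x,w,h:cv2.resize(x,(w,h),interpolation=cv2.INTER_CUBIC)
c=np.load('pics/s10.npz')['im'];b=np.load('pics/t10.npz')['im']
cv2.imwrite('pics/c10.png',np.vstack([np.hstack([R(c[20:140,150:310],400,300),R(c[220:340,280:440],400,300)]),np.hstack([R(b[160:280,330:490],400,300),R(b[150:270,0:160],400,300)])]))
print("tin",[(np.array(proj("s10",(517,-309,z)))-[150,20]+.3)*2.5 for z in(8,50,82)],[(np.array(proj("t10",(517,-309,z)))-[330,160]+.3)*2.5+[0,300] for z in(8,50,82)])
print("red",(np.array(proj("s10",(535.4,300.9,66)))-[280,220]+.3)*2.5+[400,0],(np.array(proj("t10",(535.4,300.9,66)))-[0,150]+.3)*2.5+[400,300])
E
```

```text
{'fov_y': 57.78233562683358, 'cx': 255.74751884597725, 'cy': 185.64377388494273}
{'fov_y': 48.95354023534084, 'cx': 250.05360600755498, 'cy': 188.64848570700917}
tin [array([139.89339222, 205.55651843]), array([136.62348303, 171.96139601]), array([133.99861741, 144.99346615])] [array([173.12799945, 452.59341878]), array([196.77536079, 456.32301702]), array([216.89149122, 459.49567902])]
red [615.77138568 118.53180601] [609.55329242 442.9022025 ]
```

View pics/c10.png

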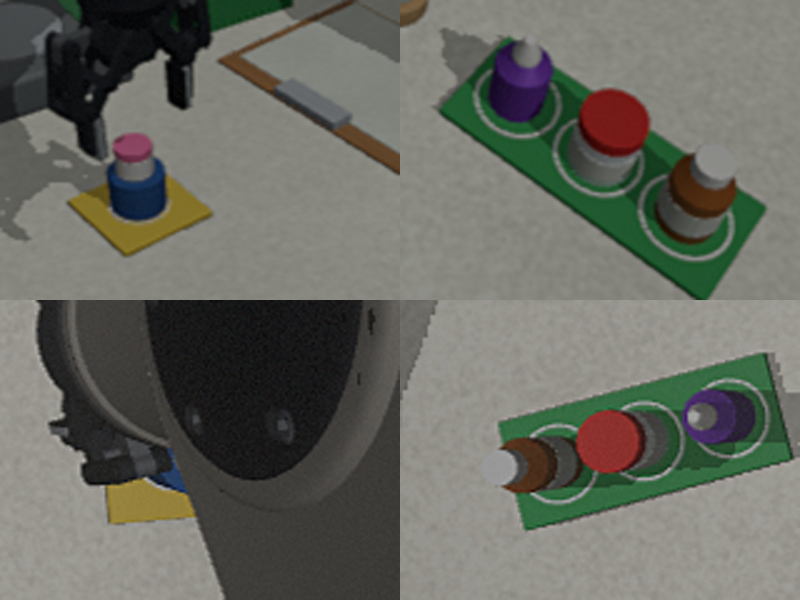

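All five objects stand upright and centred: the pot lid is at (133,146) against a predicted (134,145), and the red lid at (610,441) against (610,443).

```bash
python3 -c "
from workcell import *
print(job_done())"
```

```text
the job is handed in; nothing more can be done
None
```

The job is handed in: amber, red jar and violet stand on the green board's left, middle and right circles, and the blue tin stands on the yellow board with the pink pot on top; the final pictures showed all five upright and well centred, and I did not re-check the tape roll, stamp and weight at the end.

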